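# Bring a free-running ampoule shuttle to the balance, kept in the middle of its carrier

## Task

Pick up the weighing carrier by its arch handle and, in the air and without touching the shuttle that holds the glass ampoule, make the free-running shuttle move to the middle of the tray by tilting, and keep it there, its ends between the two fine lines, for at least four seconds. Then set the carrier gently on the balance, in the middle of the pan and lengthwise along the pan's long side, with the shuttle still in the middle of the tray, so that the balance is not loaded off-centre, and let go. Do not let the shuttle run into an end buffer, and leave everything else on the bench alone.

Things in the scene. Friction and masses are not known exactly. Their poses are not given: they have to be found in the camera images.
- tray: Weighing carrier: flat aluminium tray, 290 mm long (its x axis), 112 mm wide (its y axis), about 0.36 kg, with a black arch handle over its middle. Origin: centre of its underside; z up. Two 16 x 5 mm posts on the middle of its outer long sides carry the grip bar. At the start it stands on the bench, left or right, the balance on the other side; its x axis points roughly along world +y.
- tray_bar (a point): Middle of the carrier's grip bar, 126 mm above the tray's underside (axes as the tray's). Bar of black plastic, flat-sided: 16 mm thick (tray x), 24 mm tall (z), 122 mm long (tray y). Pinch it from above across its 16 mm, fingers closing along the tray's x. Under the bar 108 mm are free above the tray floor; the carrier's weight hangs below it.
- tray_mid (a point): Middle of the tray floor's top face, 6 mm above the underside (axes as the tray's). End walls rise 30 mm above the floor, side walls 16 mm. Two steel guide rods run lengthwise over the floor at y = +-32 mm. Two fine lines across the floor, at x = +-42 mm, mark where the ends of the shuttle stand 12 mm too far from the middle to either side.
- shuttle (a joint): Position of the shuttle along the tray's x, m, 0 = middle of the tray. It runs on the guide rods with ball bushings, almost without friction (about 0.004 N and 0.05 N s/m): its acceleration along the tray is g sin(tilt) minus the tray's own acceleration, positive towards the tray's +x end when that end is lower. At the start it rests at +30 to +75 mm. Rubber buffers stop it at +-105 mm.
- shuttle_mid (a point): Axis of the amber glass ampoule (36 mm diameter, 90 mm long, lying across the tray) clipped into the shuttle, above the shuttle's middle and 50 mm above the tray's underside; its top is at 68 mm. The shuttle is a grey plastic cradle, 60 mm long (tray x), 84 mm wide, with the ampoule 0.25 kg (up to a third more or less). Not to be touched or pushed.
- balance: Top-loading balance, white plastic body with a steel pan, fixed to the bench. Origin on the bench under the centre of the pan; x axis points away from its display (which is on the robot's side), y axis along the long side of the pan, z up. Body 300 mm (x, from -195 to +105 mm) x 210 mm (y), 56 mm high.
- pan (a point): Centre of the top face of the flat, level, rigid steel pan, 75 mm above the bench; pan 180 mm (balance x) by 230 mm (balance y). Axes as the balance's. Set down here, the tray overhangs the pan by 30 mm at each end.
- weight: Bystander: brass check weight with a knob, 36 mm diameter, 50 mm tall, near the middle of the bench. Origin: centre of its underside.
- spatula: Bystander: steel spatula, about 150 mm long, lying near the middle of the bench, close to the robot. Origin under it on the bench.
- bottle: Bystander: amber bottle, 72 mm diameter, 160 mm tall, at the far side. Origin: centre of its underside.
- beaker: Bystander: clear beaker, 68 mm diameter, 90 mm tall, at the far side. Origin: centre of its underside.
- dish: Bystander: white ceramic dish, 110 mm diameter, 35 mm tall, at the left side. Origin: centre of its underside.
- jar: Bystander: white jar, 60 mm diameter, 70 mm tall, at the right side. Origin: centre of its underside.

How it is judged (in metres and radians):
On the way:
1. carrier held clear of the bench and the balance, shuttle kept within 14 mm of the middle of the tray for 4 s (height (world z) of tray above 0.03 m and contact force between tray and balance below 0.2 N and value of joint shuttle between -0.014 and 0.014 m), for 4 s.
At the end, for the whole second after the job is handed in: Carrier released and at rest on the pan, its middle within 25 mm of the pan's centre, its length within 0.15 rad of the pan's long side, shuttle within 18 mm of the tray's middle and practically at rest (horizontal distance between tray and pan below 0.025 m and angle between the x axis of tray and the y axis of balance, either way round below 0.15 rad and z of tray in the frame of pan between -0.006 and 0.006 m and angle between tray's own z axis and vertical below 0.04 rad and value of joint shuttle between -0.018 and 0.018 m and linear speed of tray below 0.01 m/s and velocity of joint shuttle between -0.03 and 0.03 m/s and contact force between tray and the fingers below 0.1 N); the robot touches nothing.
It fails at once if the shuttle ran into an end buffer (value of joint shuttle above 0.102 m or value of joint shuttle below -0.102 m).
It fails at once if the shuttle was touched by the robot (contact force between shuttle and the arm above 0.3 N or contact force between shuttle and the fingers above 0.3 N).
It fails at once if the carrier was slammed on the balance (contact force between tray and balance above 60 N).
It fails at once if the carrier was tipped (angle between tray's own z axis and vertical above 0.6 rad).
It fails at once if something else on the bench was disturbed (distance of any of weight, spatula, bottle, beaker, dish, jar from where it was at the start of the episode above 0.02 m).
It also fails if it takes over 72 s, if anything falls off the work surface, if the arm or the gripper's body presses on something with over 40 N, if the wrist force passes 120 N, or if a joint passes its speed limit or range.

## Robot

A 7-joint arm with a two-finger parallel gripper is mounted at the origin on the work surface. World frame = base frame: x ahead of the robot, y to its left, z up, the work surface at z = 0. Lengths are in mm, angles in rad, forces in N, time in s.
With the tool pointing down it reaches from about 400 to 875 mm from the base axis. Payload 4.4 kg.
Tool frame: the origin (TCP) lies on the centre line of the jaws, within the pads' length; the fingertips stand 8 mm ahead of it and the grasp point (between the pads) lies 11 mm behind it; z points along the fingers, y is the line along which they close (so a half turn about z gives the same grasp; the last joint's range is limited). The gripper opens to 85 mm and grips with 20 to 120 N. Pads are 22 mm wide; open, the fingers measure 114 mm over their backs; the gripper's body (76 mm by 85 mm) begins 54 mm behind the grasp point. The pads swing forward as they close: fully open they stand 13 mm farther back than shut.
Start: joints at [1.178, 0.628, 0.038, 1.517, -0.027, 0.996, -0.02], TCP at [208.687, -615.603, 239.313] pointing down, gripper open.
Joint ranges: [-3.06, 3.06], [-0.37, 2.12], [-1.25, 1.32], [0.18, 2.47], [-1.1, 4.24], [0.23, 1.98], [-2.94, 2.94]. Speed limits (rad/s): [2.57, 2.57, 3.14, 3.14, 3.14, 3.14, 3.14].

## Interface

Orientations are given as a 3x3 rotation matrix whose columns are the frame's x, y, z axes.
In Python, from bench import get_obs, snapshot, order, spotter gives the robot as it stands.
- The arm moves only by the tool drive_tool, never from a script. Its argument "steps" is a list of rows, each a list of 7 numbers: the shift along the tool's x, y, z in units of 3 cm (1.0 is 3 cm), then the turn, a rotation vector about the tool's x, y, z in units of 6 degrees (1.0 is 6 degrees), then the opening, from 0 (shut) to 1 (fully open). A call has 1 to 12 rows; each row shifts and turns the commanded pose from where the row before left it, along the tool's axes as they then stand; what a row does not reach is not made up. A row lasts 1/10 s, in which the tool goes at most 50 mm and 8.59 degrees, less where a joint would pass 70% of its speed; a pose out of reach is approached as far as the arm can. A call with a number of a shift or a turn outside -1 to 1 is refused whole. A call with a gripper value outside its range is refused whole. The fingers move at their own pace and stop on an object; "grip_force" is the grip in N (left out, the last holds). Time passes only in rows, so rows that do not move let the fingers close. It gives the time, the measured TCP pose, the force, the opening and the grip force at its end, in the units of the state.
- get_obs(): the state, without advancing time (a new reading comes with each control period).
- snapshot(name): name is "scene" or "side" or "wrist"; returns a dict with "color" (480x640x3 uint8, red, green, blue), "depth" (480x640 float32, mm along the optical axis (not along the pixel's ray), 0 where there is no reading), "mtx" (3x3 intrinsics, pixels), "cam_to_world" (4x4, takes a point from camera to world coordinates). Camera axes: x right, y down, z forward; pixel columns grow to the right and rows downward; lengths in mm; the calibration is good to about 2 mm. A picture is of the moment at which its call begins.
- order.close_job(): hands the job in; it is judged then, once.
Trained networks look in the newest picture that a camera, given by its name, has taken for a name from the list of things; names that differ only in an ending like _2 or _b are one class to them, and where a whole thing is asked for, a point or a joint stands for the part that bears it (a point fixed in the world has none). Each returns a list of dicts, best first, with "confidence" (0 to 1); they miss things now and then, are a little off and sometimes report something else, mostly with a low value. They report only what shows in the picture. A call takes as long as a camera call.
- spotter.search_frame(target, camera): "point" ([x, y, z] in mm, in the coordinates of the camera as it stood for that picture, good to about 4 mm: the middle of the surface that is visible of it).
- spotter.landmark_of(target, camera): "point" ([x, y, z] in mm, in the coordinates of the camera as it stood for that picture, good to about 4 mm: a listed point, or the origin of a listed thing).
The state is a dict: "time": time; "joint_pos": joint angles; "joint_velocities": joint speeds; "effort": joint torques, N m; "tcp_pos": TCP position; "tool_rot": TCP orientation; "contact_force": force on the tool from outside, world axes, zero at the start; "ft_torque": the same for the moment, N m; "gripper_width": finger opening in mm; "finger_force": force on a finger pad.
Only numpy, scipy, OpenCV 4.12 (cv2) and the standard library are available. Lean on these libraries where they do the work, as an engineer would, in place of code of your own. Each camera call takes 0.05 s, during which the arm holds its last target. There are 200 camera calls.

## Working session

There is one attempt and no reset: what is moved stays moved. The work goes in short steps, Python scripts to look and compute and a tool call to move; the robot and the scene stay as the last step left them, time stands still between calls to the robot, and variables do not carry over. Pictures are saved under pics/ and viewed, at most 10 in all, crops included, and the job is handed in when it is done.

Besides the shell and the picture viewer there is one more tool, called after "Request:" as a command line: name --pt "numbers of a row" for each row, then --argument value for the rest. drive_tool: Moves the arm, as the interface text tells. Its arguments: {"type":"object","properties":{"steps":{"type":"array"},"grip_force":{"type":"number"}},"required":["steps"]}

```bash
mkdir -p pics; cat > h.py <<'E'
import numpy as np, cv2
from bench import get_obs, snapshot, order, spotter
def find(n,cam,T,f='landmark_of'):
    r=getattr(spotter,f)(n,cam)
    return [(np.round((T@np.r_[d['point'],1])[:3],1).tolist(),round(d['confidence'],2)) for d in r[:2]]
def save(s,n): cv2.imwrite('pics/'+n,s['color'][:,:,::-1])
E
python3 - <<'E'
from h import *
o=get_obs();print(o)
a=[]
for c in('scene','side'):
    s=snapshot(c);a.append(s['color']);T=s['cam_to_world'];print(c,T.round(2).tolist(),s['mtx'].tolist())
    for n in('tray','tray_bar','tray_mid','shuttle_mid','pan','balance','weight','spatula','bottle','beaker','dish','jar'):print(n,find(n,c,T))
cv2.imwrite('pics/a.png',cv2.resize(np.vstack(a),None,fx=.62,fy=.62)[:,:,::-1])
E
```

```text
{'time': 0.0, 'joint_pos': array([ 1.17821036,  0.62933891,  0.038431  ,  1.51839316, -0.02700025,
        0.99628379, -0.01997487]), 'joint_velocities': array([ 6.07389968e-04,  4.65973925e-04,  4.85989134e-04,  3.29936069e-04,
       -5.33521301e-04, -1.22782316e-03, -4.37720772e-05]), 'effort': array([-6.21977542e-04, -5.63397539e+01,  1.22613888e+00, -1.93443060e+01,
        1.11515075e-02,  1.06868026e-02,  2.79080047e-05]), 'tcp_pos': array([ 208.48514953, -615.00432609,  238.38549744]), 'tool_rot': array([[ 9.47068251e-01,  3.21031669e-01, -6.29301436e-04],
       [ 3.21032285e-01, -9.47066543e-01,  1.79865440e-03],
       [-1.85653125e-05, -1.90547455e-03, -9.99998184e-01]]), 'contact_force': array([0.47419648, 0.26026702, 0.49403834]), 'ft_torque': array([ 0.00671948,  0.00313571, -0.02265827]), 'finger_force': 0.0, 'gripper_width': 85.54629845466765}
scene [[-0.61, 0.61, -0.51, 1220.34], [0.79, 0.47, -0.39, 525.26], [0.0, -0.65, -0.76, 1066.74], [0.0, 0.0, 0.0, 1.0]] [[453.0188075488503, 0.0, 318.2893606862696], [0.0, 453.0188075488503, 236.75412764909376], [0.0, 0.0, 1.0]]
[... 520 characters left out ...]
01, -0.66, -0.75, 1273.33], [0.0, 0.0, 0.0, 1.0]] [[593.3619478356502, 0.0, 321.09841816556394], [0.0, 593.3619478356502, 227.16360442630003], [0.0, 0.0, 1.0]]
tray [([513.9, 210.2, -0.3], 0.88), ([736.0, -102.0, 0.5], 0.45)]
tray_bar [([515.8, 204.5, 130.2], 0.76)]
tray_mid [([513.5, 207.2, 3.1], 0.63)]
shuttle_mid [([531.7, 262.5, 49.9], 0.8), ([445.8, -202.5, 75.0], 0.72)]
pan [([444.6, -203.3, 75.5], 0.61), ([530.7, 263.0, 52.0], 0.42)]
balance [([446.8, -206.0, 1.7], 0.7)]
weight [([623.1, -1.7, 1.5], 0.55)]
spatula [([452.3, 4.6, 0.3], 0.58)]
bottle [([745.7, 110.2, 0.1], 0.66)]
beaker [([733.8, -99.3, -1.7], 0.57)]
dish [([543.4, 561.6, 0.0], 0.85)]
jar [([386.7, -522.4, -0.9], 0.59)]
```

View pics/a.png

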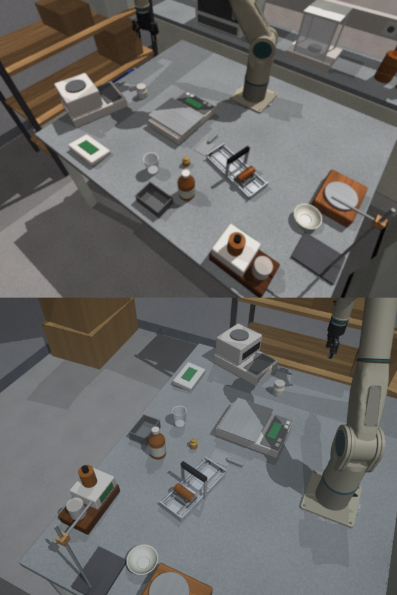

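Scene picture: the tray stands with its black arch near (240,158), the amber ampoule at its far (+y) end at (243,174), and the balance at (182,118). Next I measure the yaws.

```bash
cat >> h.py <<'E'
def cloud(s):
    v,u=np.nonzero(s['depth']>0);z=s['depth'][v,u];K=s['mtx']
    P=np.c_[(u-K[0,2])*z/K[0,0],(v-K[1,2])*z/K[1,1],z]
    return P@s['cam_to_world'][:3,:3].T+s['cam_to_world'][:3,3], s['color'][v,u].astype(int)
def box(P,c,r,z0,z1):
    m=(np.hypot(P[:,0]-c[0],P[:,1]-c[1])<r)&(P[:,2]>z0)&(P[:,2]<z1)
    return P[m]
E
python3 - <<'E'
from h import *
for c in('scene','side'):
    P,C=cloud(snapshot(c))
    for nm,ce,r,z0,z1 in(('bar',(515,207),90,128,150),('bar2',(515,207),90,115,150),('pan',(446,-203),155,70,82),('walls',(515,207),175,12,34),('spat',(455,5),100,3,30),('weight',(620,0),40,10,60),):
        Q=box(P,ce,r,z0,z1)
        R=cv2.minAreaRect(Q[:,:2].astype(np.float32)); d=np.linalg.svd(Q[:,:2]-Q[:,:2].mean(0),full_matrices=False)[2][0]
        print(c,nm,len(Q),np.round(R[0],1),np.round(R[1],1),round(R[2],1),'pca',round(np.degrees(np.arctan2(d[1],d[0])),1),'mean',Q.mean(0).round(1),'zpct',np.percentile(Q[:,2],[5,50,95]).round(1))
    m=(C[:,0]>C[:,2]*1.8)&(C[:,0]>70)&(np.hypot(P[:,0]-515,P[:,1]-207)<150)&(P[:,2]>30)
    print('amp',m.sum(),P[m].mean(0).round(1))
E
```

```text
scene bar 282 [518.2 207.7] [ 18.7 124.5] 76.3 pca -13.9 mean [520.6 208.5 136.4] zpct [130.2 136.9 140.1]
scene bar2 382 [518.4 208.3] [ 20.  124.5] 76.3 pca -14.1 mean [521.9 209.6 132.6] zpct [117.7 135.6 140. ]
scene pan 2817 [ 450.5 -200.6] [234.4 185.8] 87.9 pca 87.6 mean [ 454.3 -196.3   74.4] zpct [71.1 74.3 77.8]
scene walls 1413 [517.4 207.5] [292.8 122.8] 77.3 pca 75.4 mean [525.9 219.5  23.2] zpct [14.  23.3 31.9]
scene spat 721 [458.1   6.9] [191.9 186.7] 48.9 pca 57.8 mean [467.1  36.6  10.7] zpct [ 3.3  6.6 26. ]
scene weight 157 [622.4   1.9] [34.1 33.6] 60.1 pca 128.9 mean [625.3   3.8  31.8] zpct [13.8 31.3 49.4]
amp 296 [535.3 268.6  64.2]
side bar 362 [515.1 207.4] [ 21.8 123.5] 75.4 pca 165.7 mean [513.4 210.2 136.3] zpct [129.3 136.7 141.1]
side bar2 493 [515.2 207.5] [ 21.8 123.4] 75.6 pca 166.3 mean [512.6 211.6 132.4] zpct [117.7 135.2 140.8]
side pan 3471 [ 418.6 -200.2] [238.5 241.3] 89.0 pca 87.1 mean [ 446.4 -194.3   74.6] zpct [70.7 74.4 78.9]
side walls 1706 [514.2 207.2] [295.  124.9] 75.6 pca 76.6 mean [513.7 223.7  23.1] zpct [13.8 23.2 31.8]
side spat 1086 [455.5   7.7] [195.1 194. ] 30.2 pca 55.0 mean [458.5  29.4  10.3] zpct [ 3.2  6.6 25.8]
side weight 167 [616.5   3.4] [33.4 32.7] 25.8 pca -165.2 mean [614.8   5.5  32.3] zpct [14.4 32.1 49. ]
amp 421 [529.9 269.7  63.3]
```

Request:
drive_tool --pt "0.95 -0.9 0 0 0 0 1" --pt "0.95 -0.9 0 0 0 0 1" --pt "0.95 -0.9 0 0 0 0 1" --pt "0.95 -0.9 0 0 0 0 1" --pt "0.95 -0.9 0 0 0 0 1" --pt "0.95 -0.9 0 0 0 0 1" --pt "0.95 -0.9 0 0 0 0 1" --pt "0.95 -0.9 0 0 0 0 1" --pt "0.95 -0.9 0 0 0 0 1" --pt "0.95 -0.9 0 0 0 0 1" --pt "0.95 -0.9 0 0 0 0 1" --pt "0.95 -0.9 0 0 0 0 1"

```text
time: 2.6
tcp_pos: [429.3, -197.6, 239.6]
tool_rot: [[0.947, 0.321, 0.001], [0.321, -0.947, -0.0], [0.001, 0.001, -1.0]]
contact_force: [1.6, 0.9, -0.3]
gripper_width: 85.0
finger_force: 0.0
```

Request:
drive_tool --pt "0.59 -0.98 0 0 0 0 1" --pt "0.59 -0.98 0 0 0 0 1" --pt "0.59 -0.98 0 0 0 0 1" --pt "0.59 -0.98 0 0 0 0 1" --pt "0.59 -0.98 0 0 0 0 1" --pt "0.59 -0.98 0 0 0 0 1" --pt "0.59 -0.98 0 0 0 0 1" --pt "0.59 -0.98 0 0 0 0 1" --pt "0.59 -0.98 0 0 0 0 1" --pt "0.59 -0.98 0 0 0 0 1" --pt "0.59 -0.98 0 0 0 0 1" --pt "0.59 -0.98 0 0 0 0 1"

```text
time: 3.8
tcp_pos: [516.8, 204.7, 239.5]
tool_rot: [[0.947, 0.321, 0.0], [0.321, -0.947, 0.0], [0.0, 0.0, -1.0]]
contact_force: [1.3, -0.2, -0.5]
gripper_width: 85.2
finger_force: 0.0
```

Request:
drive_tool --pt "0 0 0 0 0 0.91 1" --pt "0 0 0 0 0 0.91 1" --pt "0 0 0 0 0 0.91 1" --pt "0 0 0 0 0 0.91 1" --pt "0 0 0 0 0 0.91 1" --pt "0 0 0 0 0 0.91 1" --pt "0 0 0 0 0 0 1" --pt "0 0 0 0 0 0 1"

```text
time: 4.6
tcp_pos: [516.5, 203.5, 239.4]
tool_rot: [[0.971, -0.24, 0.0], [-0.24, -0.971, 0.0], [0.0, -0.0, -1.0]]
contact_force: [-0.2, 0.9, -0.5]
gripper_width: 85.7
finger_force: 0.0
```

```bash
python3 - <<'E'
from h import *
o=get_obs();print(o['time'],o['tcp_pos'],o['tool_rot'].tolist(),o['joint_pos'].round(2))
s=snapshot('wrist');save(s,'w1.png');T=s['cam_to_world'];print(T.round(2).tolist())
for n in('tray_bar','tray_mid','shuttle_mid','tray'):print(n,find(n,'wrist',T))
P,C=cloud(s)
for z0,z1 in((128,150),(12,34)):
    Q=box(P,(515,207),170,z0,z1)
    if len(Q)>20:print(len(Q),cv2.minAreaRect(Q[:,:2].astype(np.float32)))
E
```

```text
4.6 [516.4774047  203.48917689 239.38006535] [[0.9707246947602639, -0.24019481949581012, 0.0001251797423792802], [-0.24019482474719955, -0.970724701112784, 2.853345872045612e-05], [0.00011466147903951086, -5.776565928957299e-05, -0.9999999917579369]] [-0.49  0.49  0.1   1.79 -0.06  0.86 -2.18]
[[-0.24, -0.93, -0.28, 588.61], [-0.97, 0.23, 0.07, 184.89], [-0.0, 0.29, -0.96, 374.28], [0.0, 0.0, 0.0, 1.0]]
tray_bar [([518.6, 205.7, 125.2], 0.84)]
tray_mid [([520.0, 205.7, 10.5], 0.69)]
shuttle_mid [([533.7, 262.7, 49.7], 0.6)]
tray [([516.8, 209.1, 1.8], 0.93)]
5690 ((518.4031372070312, 205.6548309326172), (16.03248405456543, 121.49530029296875), 76.06600952148438)
14202 ((520.4898681640625, 204.76483154296875), (289.1824645996094, 117.12947845458984), 76.14106750488281)
```

View pics/w1.png

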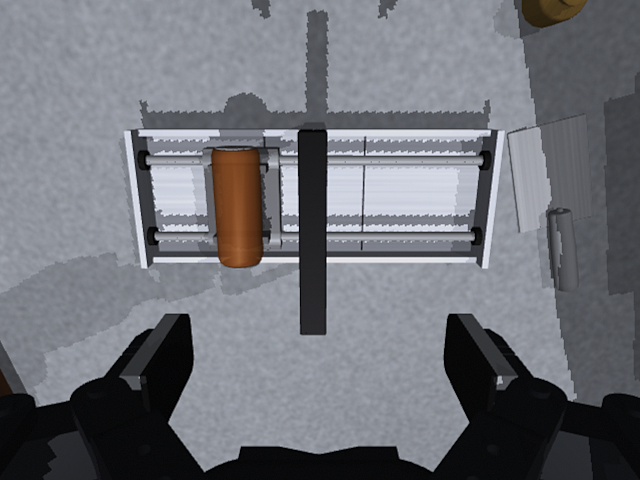

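The wrist camera shows the whole tray: bar at columns 300–326, ampoule at 215–262 (tray +x is to the left). I go down and grip.

Request:
drive_tool --pt "0.03 -0.1 0.8 0 0 0 1" --pt "0 0 0.8 0 0 0 1" --pt "0 0 0.8 0 0 0 1" --pt "0 0 0.8 0 0 0 1" --pt "0 0 0.6 0 0 0 1" --pt "0 0 0.33 0 0 0 1" --pt "0 0 0 0 0 0 1" --pt "0 0 0 0 0 0 1"

```text
time: 5.65
tcp_pos: [518.6, 206.1, 116.0]
tool_rot: [[0.97, -0.243, 0.001], [-0.243, -0.97, 0.0], [0.001, -0.001, -1.0]]
contact_force: [1.2, -0.7, 0.4]
gripper_width: 85.2
finger_force: 0.0
```

Request:
drive_tool --pt "0 0 0 0 0 0 0.6" --pt "0 0 0 0 0 0 0.4" --pt "0 0 0 0 0 0 0.3" --pt "0 0 0 0 0 0 0.2" --pt "0 0 0 0 0 0 0.1" --pt "0 0 0 0 0 0 0" --pt "0 0 0 0 0 0 0" --pt "0 0 0 0 0 0 0" --pt "0 0 0 0 0 0 0" --grip_force 90

```text
time: 6.55
tcp_pos: [518.2, 206.2, 115.9]
tool_rot: [[0.97, -0.242, 0.0], [-0.242, -0.97, 0.0], [0.0, -0.0, -1.0]]
contact_force: [-1.5, -0.1, 5.4]
gripper_width: 14.7
finger_force: 88.7
```

```bash
cat >> h.py <<'E'
def tf(s,o):  # cloud in tool frame
    P,C=cloud(s); return (P-o['tcp_pos'])@o['tool_rot'],C
def look(n=1):
    out=[]
    for i in range(n):
        o=get_obs();s=snapshot('wrist');Q,C=tf(s,o)
        m=(C[:,0]>C[:,2]*1.8)&(C[:,0]>60)&(abs(Q[:,1])<140)&(abs(Q[:,0])<42)&(Q[:,2]>20)&(Q[:,2]<100)
        y=Q[m,1]; lo,hi=np.percentile(y,[.7,99.3])
        out.append((o['time'],m.sum(),lo,hi))
    return out,s,o
E
python3 - <<'E'
from h import *
out,s,o=look(2);print(out);save(s,'w2.png')
print(o)
Q,C=tf(s,o);m=(abs(Q[:,0])<70)&(abs(Q[:,1])<180)
for z0,z1 in((85,105),(60,84),(-30,10)):
    k=m&(Q[:,2]>z0)&(Q[:,2]<z1);print(z0,k.sum(),np.percentile(Q[k,1],[0,.5,50,99.5,100]).round(1), np.percentile(Q[k,2],[1,50,99]).round(1))
E
```

```text
[(6.55, np.int64(12316), np.float64(-73.70615975359492), np.float64(-40.30839751942558)), (6.6, np.int64(12335), np.float64(-73.7598076410651), np.float64(-40.31195130731749))]
{'time': 6.6, 'joint_pos': array([-0.4786866 ,  0.66755133,  0.07646952,  1.89061248, -0.08581184,
        0.58600167, -2.16271305]), 'joint_velocities': array([-0.00221988,  0.00059891, -0.00176592, -0.00069109, -0.00037049,
        0.00160301,  0.00139753]), 'effort': array([ 2.29303222e-01, -4.86671197e+01,  1.87310949e+00, -1.22550792e+01,
        4.84119833e-02, -3.72368759e-01, -2.15343403e-02]), 'tcp_pos': array([518.24426095, 206.19885439, 115.88864762]), 'tool_rot': array([[ 9.70173080e-01, -2.42412845e-01,  4.56290095e-04],
       [-2.42412999e-01, -9.70173096e-01,  3.18268217e-04],
       [ 3.65528070e-04, -4.19385906e-04, -9.99999845e-01]]), 'contact_force': array([-1.42971474,  0.24968207,  5.37189879]), 'ft_torque': array([ 0.02202344,  0.22746749, -0.00531008]), 'finger_force': 88.73034596443176, 'gripper_width': 14.6972666482363}
85 31216 [-144.4 -139.8   -2.3  141.5  146. ] [ 85.3  91.8 104.3]
60 8108 [-145.4 -144.4  -40.4  146.   146.7] [60.3 79.7 83.9]
-30 20529 [-20.3 -19.3   0.9  20.8  21.8] [-29.6 -22.3   1.7]
```

View pics/w2.png

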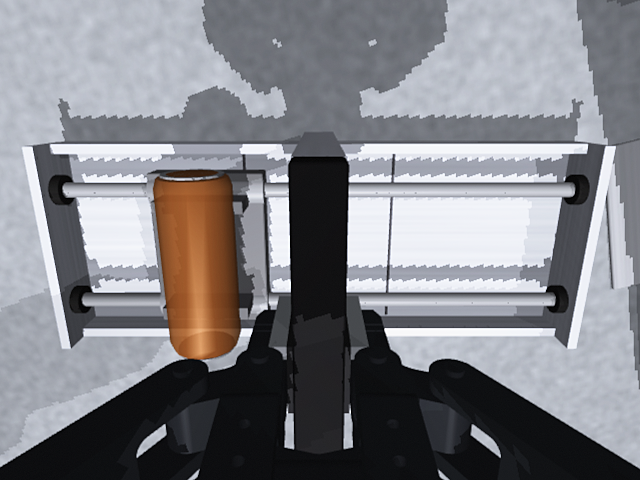

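The ampoule sits at tool y = -57, so s is about +57 mm. I lift level, then measure.

Request:
drive_tool --pt "0 0 -0.4 0 0 0 0" --pt "0 0 -0.8 0 0 0 0" --pt "0 0 -0.8 0 0 0 0" --pt "0 0 -0.6 0 0 0 0" --pt "0 0 -0.3 0 0 0 0"

```text
time: 7.15
tcp_pos: [518.3, 206.0, 203.8]
tool_rot: [[0.97, -0.243, 0.001], [-0.243, -0.97, 0.0], [0.001, -0.001, -1.0]]
contact_force: [0.2, 0.0, -4.8]
gripper_width: 14.4
finger_force: 88.2
```

```bash
cat >> h.py <<'E'
W=36.
def meas(n=2):
    R=[]
    out,s,o=look(n)
    for t,k,lo,hi in out:
        # centre at tray middle y0=.7 ; full view width ~33.4; use outer edge when partly hidden
        c=(lo+hi)/2 if hi-lo>31 else (lo+16.7 if abs(lo)>abs(hi) else hi-16.7)
        R.append((round(t,2),round(.7-c,1),round(hi-lo,1)))
    Q,C=tf(s,o);m=(abs(Q[:,0])<40)
    e=[]
    for sg in(-1,1):
        k=m&(sg*Q[:,1]>139)&(sg*Q[:,1]<152)&(Q[:,2]<88)&(Q[:,2]>70);e.append(Q[k,2].mean())
    st=dict(tilt_tool_mrad=round(1e3*float(o['tool_rot'][2,1]),2),roll=round(1e3*float(o['tool_rot'][2,0]),2),
      traytilt_rel=round(1e3*(e[1]-e[0])/290,1),tcp=o['tcp_pos'].round(1).tolist(),yaw=round(float(np.degrees(np.arctan2(o['tool_rot'][1,0],o['tool_rot'][0,0]))),2),F=o['contact_force'].round(2).tolist(),Tq=o['ft_torque'].round(3).tolist())
    print(R,st);return R,s,o
E
python3 -c "
from h import *
meas(3)"
```

```text
[(7.15, np.float64(61.5), np.float64(33.1)), (7.2, np.float64(61.9), np.float64(33.2)), (7.25, np.float64(62.5), np.float64(33.1))] {'tilt_tool_mrad': -0.86, 'roll': 1.24, 'traytilt_rel': np.float64(1.8), 'tcp': [518.4, 206.1, 203.3], 'yaw': -14.04, 'F': [-0.36, -0.46, -5.21], 'Tq': [-0.075, 0.004, 0.029]}
```

```bash
cat >> h.py <<'E'
G=9.81;FR=.016;D=.2;RA=.07
def sim(s,v,psi,beta,n,dt=.005,acc=None,lag=.04):
    # psi: n+1 values at row ends (tool tilt); acc: tray acceleration per row (m/s2 along tray x)
    tt=np.arange(0,n*.1+1e-9,dt);p=np.interp(tt-lag,np.arange(n+1)*.1,psi)
    dp=np.gradient(p,dt);tr=[]
    w=v-RA*dp[0] # w = s' - RA psi'
    for i,t in enumerate(tt):
        v=w+RA*dp[i];a=G*(p[i]+beta)-D*v-(0 if acc is None else acc[min(int(t/.1+1e-6),n-1)])
        w+=dt*(a-FR*np.tanh(v/.002));s+=dt*v;tr.append((s,v))
    return np.array(tr)
def plan(s,v,psi0,beta,n=10,target=0.,acc=None,hold=1):
    from scipy.optimize import least_squares
    full=lambda x:np.r_[psi0,x,[-beta]*(hold+1)]
    m=n-hold-1
    f=lambda x:(lambda tr,q:np.r_[(tr[-1,0]-target)*1e3,tr[-1,1]*1e3,np.diff(q)*15,np.diff(q,2)*8])(sim(s,v,full(x),beta,n,acc=acc),full(x))
    x=least_squares(f,np.zeros(m)).x;q=full(x);tr=sim(s,v,q,beta,n,acc=acc)
    print('turn x units',(-np.diff(q)/np.radians(6)).round(3).tolist(),'psi deg',np.degrees(q).round(2).tolist());print('s(row)',(1e3*tr[::20,0]).round(1).tolist(),'vend',(1e3*tr[-1,1]).round(1))
E
python3 -c "
from h import *
plan(.0630,.012,-.0009,.003,n=11)"
```

```text
turn x units [0.332, 0.147, -0.028, -0.152, -0.219, -0.224, -0.167, -0.049, 0.118, 0.262, -0.0] psi deg [-0.05, -2.04, -2.93, -2.76, -1.85, -0.53, 0.81, 1.81, 2.1, 1.4, -0.17, -0.17]
s(row) [63.1, 62.7, 60.6, 56.0, 48.3, 38.1, 27.0, 16.8, 8.8, 3.7, 0.8, 0.0] vend -0.0
```

Request:
drive_tool --pt "0 0 0 0.33 0 0 0" --pt "0 0 0 0.15 0 0 0" --pt "0 0 0 -0.03 0 0 0" --pt "0 0 0 -0.15 0 0 0" --pt "0 0 0 -0.22 0 0 0" --pt "0 0 0 -0.22 0 0 0" --pt "0 0 0 -0.17 0 0 0" --pt "0 0 0 -0.05 0 0 0" --pt "0 0 0 0.12 0 0 0" --pt "0 0 0 0.26 0 0 0" --pt "0 0 0 0 0 0 0"

```text
time: 8.4
tcp_pos: [518.0, 204.4, 202.6]
tool_rot: [[0.97, -0.245, 0.001], [-0.245, -0.97, 0.002], [-0.0, -0.002, -1.0]]
contact_force: [-0.8, -0.6, -5.0]
gripper_width: 14.8
finger_force: 88.2
```

```bash
python3 -c "
from h import *
meas(3)"
```

```text
[(8.4, np.float64(9.5), np.float64(13.2)), (8.45, np.float64(9.4), np.float64(13.1)), (8.5, np.float64(9.2), np.float64(12.9))] {'tilt_tool_mrad': -2.23, 'roll': 0.05, 'traytilt_rel': np.float64(1.6), 'tcp': [518.2, 205.1, 202.6], 'yaw': -14.13, 'F': [0.54, -1.11, -5.85], 'Tq': [-0.014, 0.043, -0.019]}
```

```bash
python3 -c "
from h import *
plan(.0091,-.003,-.0022,.0025,n=9)"
```

```text
turn x units [0.076, 0.022, -0.023, -0.049, -0.052, -0.032, 0.009, 0.052, -0.0] psi deg [-0.13, -0.58, -0.72, -0.58, -0.28, 0.03, 0.22, 0.17, -0.14, -0.14]
s(row) [9.1, 8.5, 7.7, 6.6, 5.1, 3.4, 1.9, 0.8, 0.2, 0.0] vend -0.0
```

Request:
drive_tool --pt "0 0 0 0.075 0 0 0" --pt "0 0 0 0.022 0 0 0" --pt "0 0 0 -0.023 0 0 0" --pt "0 0 0 -0.049 0 0 0" --pt "0 0 0 -0.052 0 0 0" --pt "0 0 0 -0.032 0 0 0" --pt "0 0 0 0.009 0 0 0" --pt "0 0 0 0.05 0 0 0" --pt "0 0 0 0 0 0 0"

```text
time: 9.45
tcp_pos: [518.1, 205.8, 202.4]
tool_rot: [[0.97, -0.243, 0.001], [-0.243, -0.97, 0.002], [0.0, -0.002, -1.0]]
contact_force: [-0.0, -1.1, -4.8]
gripper_width: 14.4
finger_force: 88.3
```

```bash
python3 -c "
from h import *
R,s,o=meas(3);save(s,'w3.png')"
```

```text
[(9.45, np.float64(-1.3), np.float64(34.8)), (9.5, np.float64(-1.6), np.float64(34.9)), (9.55, np.float64(-1.9), np.float64(34.8))] {'tilt_tool_mrad': -2.09, 'roll': 0.03, 'traytilt_rel': np.float64(1.9), 'tcp': [518.1, 205.9, 202.5], 'yaw': -14.05, 'F': [0.01, 0.06, -4.49], 'Tq': [0.01, 0.028, 0.027]}
```

View pics/w3.png

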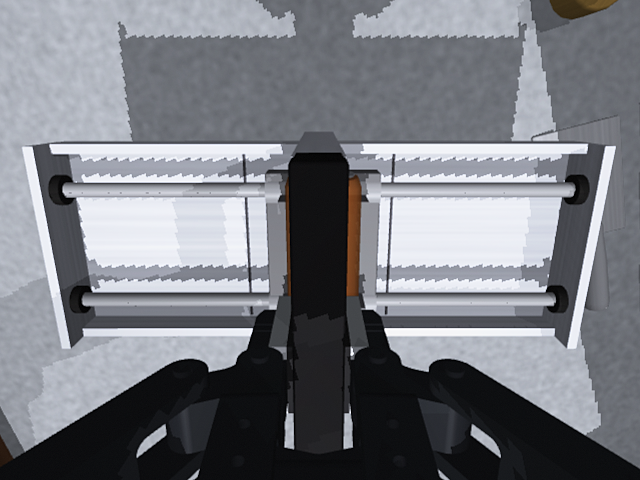

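Between the lines (columns 244 and 393) the cradle spans 265–380, so s is about -2 mm, matching the measurement.

```bash
python3 -c "
from h import *
plan(-.0022,-.006,-.0021,.002,n=9)"
```

```text
turn x units [-0.036, -0.016, 0.002, 0.017, 0.024, 0.021, 0.005, -0.019, -0.0] psi deg [-0.12, 0.09, 0.19, 0.17, 0.07, -0.08, -0.2, -0.23, -0.11, -0.11]
s(row) [-2.2, -2.6, -2.6, -2.4, -1.9, -1.4, -0.8, -0.3, -0.1, -0.0] vend 0.0
```

Request:
drive_tool --pt "0 0 0 -0.036 0 0 0" --pt "0 0 0 -0.016 0 0 0" --pt "0 0 0 0.002 0 0 0" --pt "0 0 0 0.017 0 0 0" --pt "0 0 0 0.024 0 0 0" --pt "0 0 0 0.02 0 0 0" --pt "0 0 0 0.005 0 0 0" --pt "0 0 0 -0.018 0 0 0" --pt "0 0 0 0 0 0 0"

```text
time: 10.5
tcp_pos: [518.1, 206.1, 202.4]
tool_rot: [[0.97, -0.242, 0.001], [-0.242, -0.97, 0.002], [0.0, -0.002, -1.0]]
contact_force: [-0.4, -0.3, -4.6]
gripper_width: 14.6
finger_force: 88.2
```

```bash
python3 -c "
from h import *
R,s,o=meas(3)"
```

```text
[(10.5, np.float64(-2.7), np.float64(34.9)), (10.55, np.float64(-2.7), np.float64(34.9)), (10.6, np.float64(-2.8), np.float64(35.0))] {'tilt_tool_mrad': -1.9, 'roll': 0.02, 'traytilt_rel': np.float64(1.8), 'tcp': [518.1, 206.1, 202.4], 'yaw': -14.03, 'F': [-1.23, 0.77, -5.04], 'Tq': [-0.029, -0.039, 0.076]}
```

Request:
drive_tool --pt "0 0 0 -0.01 0 0 0" --pt "0 0 0 0 0 0 0" --pt "0 0 0 0 0 0 0" --pt "0 0 0 0 0 0 0" --pt "0 0 0 0.01 0 0 0" --pt "0 0 0 0 0 0 0" --pt "0 0 0 0 0 0 0" --pt "0 0 0 0 0 0 0" --pt "0 0 0 0 0 0 0" --pt "0 0 0 0 0 0 0" --pt "0 0 0 0 0 0 0" --pt "0 0 0 0 0 0 0"

```text
time: 11.85
tcp_pos: [518.1, 206.1, 202.4]
tool_rot: [[0.97, -0.243, 0.0], [-0.243, -0.97, 0.002], [0.0, -0.002, -1.0]]
contact_force: [-1.0, -0.1, -4.8]
gripper_width: 14.9
finger_force: 88.2
```

```bash
python3 -c "
from h import *
R,s,o=meas(3)"
```

```text
[(11.85, np.float64(-3.9), np.float64(7.4)), (11.9, np.float64(-3.9), np.float64(7.5)), (11.95, np.float64(-3.9), np.float64(7.4))] {'tilt_tool_mrad': -1.82, 'roll': -0.06, 'traytilt_rel': np.float64(1.6), 'tcp': [518.1, 206.0, 202.4], 'yaw': -14.04, 'F': [0.47, 0.67, -5.71], 'Tq': [-0.006, -0.018, 0.057]}
```

Request:
drive_tool --pt "0 0 -0.05 0 0 -0.06 0" --pt "0 0 -0.1 0 0 -0.14 0" --pt "0 0 -0.1 0 0 -0.2 0" --pt "0 0 -0.1 0 0 -0.22 0" --pt "0 0 -0.1 0 0 -0.22 0" --pt "0 0 -0.1 0 0 -0.22 0" --pt "0 0 -0.1 0 0 -0.22 0" --pt "0 0 -0.1 0 0 -0.22 0" --pt "0 0 -0.1 0 0 -0.2 0" --pt "0 0 -0.1 0 0 -0.15 0" --pt "0 0 -0.05 0 0 -0.1 0" --pt "0 0 0 0 0 -0.1 0"

```text
time: 13.2
tcp_pos: [518.2, 206.1, 232.7]
tool_rot: [[1.0, -0.029, 0.001], [-0.029, -1.0, 0.002], [0.001, -0.002, -1.0]]
contact_force: [0.6, -0.6, -5.7]
gripper_width: 14.5
finger_force: 88.2
```

```bash
sed -i 's/lo+16.7/lo+17.4/;s/hi-16.7/hi-17.4/' h.py; cat >> h.py <<'E'
def hop(L,n,pad=1):
    # L mm along tool +y over n rows, min jerk; prints row numbers
    k=np.linspace(0,1,n-2*pad+1);x=np.r_[[0]*pad,L*(10*k**3-15*k**4+6*k**5),[L]*pad]/1e3
    a=np.r_[0,np.diff(x,2)/.01,0]          # accel along tool y at row ends
    ps=a.copy()
    for _ in range(20): ps=(a-RA*np.r_[0,np.diff(ps,2)/.01,0]*.7)/G if 0 else a/G
    print('y',(np.diff(x)/.03).round(3).tolist());print('rx',(np.diff(ps)/np.radians(6)).round(3).tolist(),'max',np.degrees(ps).max())
E
python3 -c "
from h import *
R,s,o=meas(3)
hop(205,24)"
```

```text
[(13.2, np.float64(-3.8), np.float64(8.1)), (13.25, np.float64(-3.8), np.float64(8.1)), (13.3, np.float64(-3.8), np.float64(8.1))] {'tilt_tool_mrad': -1.85, 'roll': 0.35, 'traytilt_rel': np.float64(1.5), 'tcp': [518.0, 206.0, 232.4], 'yaw': -1.72, 'F': [-0.13, 0.7, -4.77], 'Tq': [0.055, -0.041, -0.056]}
y [0.0, 0.006, 0.039, 0.095, 0.167, 0.247, 0.327, 0.403, 0.47, 0.523, 0.56, 0.579, 0.579, 0.56, 0.523, 0.47, 0.403, 0.327, 0.247, 0.167, 0.095, 0.039, 0.006, 0.0]
rx [0.017, 0.078, 0.07, 0.045, 0.023, 0.003, -0.014, -0.028, -0.039, -0.047, -0.053, -0.056, -0.056, -0.053, -0.047, -0.039, -0.028, -0.014, 0.003, 0.023, 0.045, 0.07, 0.078, 0.017] max 1.413459233888138
```

Request:
drive_tool --pt "0 0 0 0.017 0 0 0" --pt "-0.02 0.006 0 0.078 0 0 0" --pt "-0.04 0.039 0 0.07 0 0 0" --pt "-0.06 0.095 0 0.045 0 0 0" --pt "-0.08 0.167 0 0.023 0 0 0" --pt "-0.1 0.247 0 0.003 0 0 0" --pt "-0.12 0.327 0 -0.014 0 0 0" --pt "-0.12 0.403 0 -0.028 0 0 0" --pt "-0.12 0.47 0 -0.039 0 0 0" --pt "-0.12 0.523 0 -0.047 0 0 0" --pt "-0.12 0.56 0 -0.053 0 0 0" --pt "-0.12 0.579 0 -0.056 0 0 0"

```text
time: 14.55
tcp_pos: [484.0, 102.8, 230.6]
tool_rot: [[1.0, -0.031, 0.001], [-0.031, -1.0, 0.001], [0.001, -0.001, -1.0]]
contact_force: [0.0, 0.9, -5.3]
gripper_width: 14.7
finger_force: 88.2
```

Request:
drive_tool --pt "-0.12 0.579 0 -0.056 0 0 0" --pt "-0.12 0.56 0 -0.053 0 0 0" --pt "-0.12 0.523 0 -0.047 0 0 0" --pt "-0.12 0.47 0 -0.039 0 0 0" --pt "-0.12 0.403 0 -0.028 0 0 0" --pt "-0.12 0.327 0 -0.014 0 0 0" --pt "-0.1 0.247 0 0.003 0 0 0" --pt "-0.08 0.167 0 0.023 0 0 0" --pt "-0.06 0.095 0 0.045 0 0 0" --pt "-0.04 0.039 0 0.07 0 0 0" --pt "-0.02 0.006 0 0.078 0 0 0" --pt "0 0 0 0.017 0 0 0"

```text
time: 15.75
tcp_pos: [450.7, 3.0, 231.7]
tool_rot: [[1.0, -0.03, 0.001], [-0.03, -1.0, 0.002], [0.0, -0.002, -1.0]]
contact_force: [0.2, 1.4, -5.2]
gripper_width: 14.3
finger_force: 88.2
```

```bash
python3 -c "
from h import *
R,s,o=meas(3)"
```

```text
[(15.75, np.float64(-12.4), np.float64(16.8)), (15.8, np.float64(-12.5), np.float64(16.9)), (15.85, np.float64(-12.7), np.float64(17.1))] {'tilt_tool_mrad': -1.87, 'roll': 0.66, 'traytilt_rel': np.float64(1.6), 'tcp': [450.9, 3.1, 231.7], 'yaw': -1.73, 'F': [0.71, -0.06, -5.1], 'Tq': [0.049, -0.035, -0.005]}
```

Request:
drive_tool --pt "0 0 0 0.016 0 0 0" --pt "0 0.006 0 0.072 0 0 0" --pt "0 0.039 0 0.064 0 0 0" --pt "0 0.095 0 0.041 0 0 0" --pt "0 0.167 0 0.021 0 0 0" --pt "0 0.247 0 0.003 0 0 0" --pt "0 0.327 0 -0.013 0 0 0" --pt "0 0.403 0 -0.026 0 0 0" --pt "0 0.47 0 -0.036 0 0 0" --pt "0 0.523 0 -0.043 0 0 0" --pt "0 0.56 0 -0.049 0 0 0" --pt "0 0.579 0 -0.05 0 0 0"

```text
time: 17.1
tcp_pos: [447.4, -101.1, 229.9]
tool_rot: [[1.0, -0.031, 0.0], [-0.031, -1.0, 0.001], [0.0, -0.001, -1.0]]
contact_force: [-0.3, -0.0, -5.6]
gripper_width: 14.9
finger_force: 88.2
```

Request:
drive_tool --pt "0 0.579 0 -0.05 0 0 0" --pt "0 0.56 0 -0.049 0 0 0" --pt "0 0.523 0 -0.043 0 0 0" --pt "0 0.47 0 -0.036 0 0 0" --pt "0 0.403 0 -0.026 0 0 0" --pt "0 0.327 0 -0.013 0 0 0" --pt "0 0.247 0 0.003 0 0 0" --pt "0 0.167 0 0.021 0 0 0" --pt "0 0.095 0 0.041 0 0 0" --pt "0 0.039 0 0.064 0 0 0" --pt "0 0.006 0 0.072 0 0 0" --pt "0 0 0 0.016 0 0 0"

```text
time: 18.3
tcp_pos: [444.5, -201.7, 231.0]
tool_rot: [[1.0, -0.03, 0.001], [-0.03, -1.0, 0.002], [0.0, -0.002, -1.0]]
contact_force: [0.0, -0.1, -5.3]
gripper_width: 14.8
finger_force: 88.3
```

```bash
python3 -c "
from h import *
R,s,o=meas(3);save(s,'w4.png')
P,C=cloud(s);Q=box(P,(447,-202),170,70,80)
print(len(Q),cv2.minAreaRect(Q[:,:2].astype(np.float32)),np.percentile(Q[:,2],[5,50,95]))
R=np.array(R,float);v=np.polyfit(R[:,0],R[:,1],1)[0]/1e3;plan(R[-1,1]/1e3,v,o['tool_rot'][2,1],.0019,n=9)
"
```

```text
[(18.3, np.float64(-25.4), np.float64(29.4)), (18.35, np.float64(-26.1), np.float64(30.0)), (18.4, np.float64(-26.7), np.float64(30.5))] {'tilt_tool_mrad': -1.89, 'roll': 0.49, 'traytilt_rel': np.float64(1.6), 'tcp': [444.6, -201.7, 231.1], 'yaw': -1.72, 'F': [0.65, 0.23, -5.12], 'Tq': [0.052, 0.017, -0.008]}
24991 ((519.1942138671875, -205.64932250976562), (229.9297637939453, 44.123634338378906), 88.25506591796875) [73.9019287  75.17021035 76.37414843]
turn x units [-0.277, -0.072, 0.102, 0.196, 0.201, 0.116, -0.048, -0.217, -0.0] psi deg [-0.11, 1.56, 1.99, 1.38, 0.2, -1.0, -1.7, -1.41, -0.11, -0.11]
s(row) [-26.8, -26.7, -25.2, -22.1, -17.3, -11.6, -6.6, -2.9, -0.7, -0.0] vend 0.0
```

View pics/w4.png

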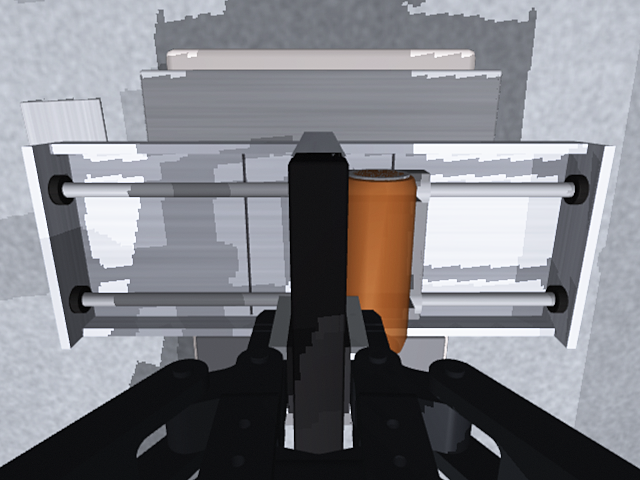

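The ampoule is right of the bar (350–415), s about -27 mm, and the pan's far edge spans columns 142–500, so the yaw matches. I correct the shuttle and shift x a few mm.

Request:
drive_tool --pt "0.02 0 0 -0.277 0 0 0" --pt "0.02 0 0 -0.072 0 0 0" --pt "0.02 0 0 0.102 0 0 0" --pt "0.02 0 0 0.196 0 0 0" --pt "0.02 0 0 0.2 0 0 0" --pt "0.02 0 0 0.116 0 0 0" --pt "0.02 0 0 -0.048 0 0 0" --pt "0.02 0 0 -0.217 0 0 0" --pt "0.02 0 0 0 0 0 0"

```text
time: 19.35
tcp_pos: [450.0, -201.1, 231.0]
tool_rot: [[1.0, -0.029, 0.0], [-0.029, -1.0, 0.001], [0.0, -0.001, -1.0]]
contact_force: [0.1, 1.0, -5.4]
gripper_width: 14.7
finger_force: 88.2
```

```bash
cat >> h.py <<'E'
def cyc(n=9,beta=.0019,k=3,**kw):
    R,s,o=meas(k);R=np.array(R,float);v=np.polyfit(R[:,0],R[:,1],1)[0]/1e3
    plan(R[-1,1]/1e3,v,o['tool_rot'][2,1],beta,n=n,**kw)
E
python3 -c "
from h import *
cyc()"
```

```text
[(19.35, np.float64(-10.7), np.float64(15.2)), (19.4, np.float64(-11.7), np.float64(16.2)), (19.45, np.float64(-12.3), np.float64(16.7))] {'tilt_tool_mrad': -1.63, 'roll': 0.54, 'traytilt_rel': np.float64(1.4), 'tcp': [450.1, -201.3, 231.1], 'yaw': -1.66, 'F': [0.1, -0.56, -5.16], 'Tq': [0.082, -0.02, -0.03]}
turn x units [-0.155, -0.051, 0.044, 0.107, 0.119, 0.075, -0.018, -0.118, -0.0] psi deg [-0.09, 0.84, 1.14, 0.88, 0.23, -0.48, -0.93, -0.82, -0.11, -0.11]
s(row) [-12.4, -13.1, -12.9, -11.7, -9.3, -6.4, -3.7, -1.7, -0.4, -0.0] vend 0.0
```

Request:
drive_tool --pt "0 0.02 0 -0.155 0 0 0" --pt "0 0.01 0 -0.051 0 0 0" --pt "0 0.01 0 0.044 0 0 0" --pt "0 0.01 0 0.107 0 0 0" --pt "0 0 0 0.119 0 0 0" --pt "0 0 0 0.075 0 0 0" --pt "0 0 0 -0.018 0 0 0" --pt "0 0 0 -0.118 0 0 0" --pt "0 0 0 0 0 0 0" --pt "0 0 0 0 0 0 0"

```text
time: 20.5
tcp_pos: [449.9, -203.1, 231.1]
tool_rot: [[1.0, -0.03, 0.0], [-0.03, -1.0, 0.002], [0.0, -0.002, -1.0]]
contact_force: [-0.4, 0.1, -5.6]
gripper_width: 14.8
finger_force: 88.2
```

```bash
python3 -c "
from h import *
cyc()"
```

```text
[(20.5, np.float64(-7.2), np.float64(11.7)), (20.55, np.float64(-7.6), np.float64(12.0)), (20.6, np.float64(-8.1), np.float64(12.5))] {'tilt_tool_mrad': -1.92, 'roll': 0.5, 'traytilt_rel': np.float64(1.3), 'tcp': [449.9, -203.3, 231.1], 'yaw': -1.72, 'F': [0.2, 0.33, -4.16], 'Tq': [-0.01, -0.027, -0.003]}
turn x units [-0.097, -0.037, 0.023, 0.066, 0.075, 0.05, -0.008, -0.072, -0.0] psi deg [-0.11, 0.47, 0.7, 0.56, 0.16, -0.29, -0.59, -0.54, -0.11, -0.11]
s(row) [-8.1, -8.5, -8.3, -7.5, -6.0, -4.1, -2.4, -1.1, -0.2, -0.0] vend 0.0
```

Request:
drive_tool --pt "0 0 0 -0.104 0 0 0" --pt "0 0 0 -0.037 0 0 0" --pt "0 0 0 0.023 0 0 0" --pt "0 0 0 0.066 0 0 0" --pt "0 0 0 0.075 0 0 0" --pt "0 0 0 0.05 0 0 0" --pt "0 0 0 -0.008 0 0 0" --pt "0 0 0 -0.072 0 0 0" --pt "0 0 0 0 0 0 0" --pt "0 0 0 0 0 0 0"

```text
time: 21.65
tcp_pos: [449.9, -203.3, 231.1]
tool_rot: [[1.0, -0.03, 0.001], [-0.03, -1.0, 0.001], [0.001, -0.001, -1.0]]
contact_force: [0.7, -0.1, -5.4]
gripper_width: 14.7
finger_force: 88.2
```

```bash
python3 -c "
from h import *
cyc(beta=.0013)"
```

```text
[(21.65, np.float64(-5.4), np.float64(9.8)), (21.7, np.float64(-5.5), np.float64(9.9)), (21.75, np.float64(-5.6), np.float64(10.0))] {'tilt_tool_mrad': -1.24, 'roll': 0.47, 'traytilt_rel': np.float64(1.2), 'tcp': [449.9, -203.4, 231.1], 'yaw': -1.72, 'F': [-0.55, 0.14, -4.56], 'Tq': [0.029, -0.049, -0.002]}
turn x units [-0.059, -0.02, 0.014, 0.036, 0.041, 0.027, -0.002, -0.037, -0.0] psi deg [-0.07, 0.28, 0.4, 0.32, 0.1, -0.14, -0.31, -0.29, -0.07, -0.07]
s(row) [-5.6, -5.5, -5.2, -4.6, -3.6, -2.5, -1.4, -0.6, -0.1, -0.0] vend 0.0
```

Request:
drive_tool --pt "0 0 0.05 -0.059 0 0 0" --pt "0 0 0.15 -0.02 0 0 0" --pt "0 0 0.2 0.014 0 0 0" --pt "0 0 0.2 0.036 0 0 0" --pt "0 0 0.2 0.041 0 0 0" --pt "0 0 0.15 0.027 0 0 0" --pt "0 0 0.1 -0.002 0 0 0" --pt "0 0 0.05 -0.037 0 0 0" --pt "0 0 0 0 0 0 0" --pt "0 0 0 0 0 0 0"

```text
time: 22.8
tcp_pos: [450.0, -203.5, 198.2]
tool_rot: [[1.0, -0.03, 0.001], [-0.03, -1.0, 0.001], [0.001, -0.001, -1.0]]
contact_force: [0.1, -0.3, -5.2]
gripper_width: 14.6
finger_force: 88.2
```

```bash
python3 -c "
from h import *
cyc(beta=.0012)"
```

```text
[(22.8, np.float64(-4.5), np.float64(8.9)), (22.85, np.float64(-4.6), np.float64(9.0)), (22.9, np.float64(-4.7), np.float64(9.1))] {'tilt_tool_mrad': -1.03, 'roll': 1.03, 'traytilt_rel': np.float64(1.4), 'tcp': [450.1, -203.6, 198.3], 'yaw': -1.73, 'F': [0.25, -0.04, -4.52], 'Tq': [0.013, 0.085, -0.013]}
turn x units [-0.049, -0.018, 0.01, 0.03, 0.035, 0.025, -0.0, -0.03, -0.0] psi deg [-0.06, 0.24, 0.34, 0.28, 0.1, -0.1, -0.25, -0.25, -0.07, -0.07]
s(row) [-4.7, -4.6, -4.4, -3.9, -3.1, -2.1, -1.2, -0.5, -0.1, -0.0] vend 0.0
```

Request:
drive_tool --pt "0 0 0.05 -0.03 0 0 0" --pt "0 0 0.05 0 0 0 0" --pt "0 0 0.04 0.015 0 0 0" --pt "0 0 0.03 0.015 0 0 0" --pt "0 0 0.02 0 0 0 0" --pt "0 0 0.02 0 0 0 0" --pt "0 0 0.02 0 0 0 0" --pt "0 0 0 0 0 0 0"

```text
time: 23.75
tcp_pos: [449.8, -203.6, 191.1]
tool_rot: [[1.0, -0.03, 0.0], [-0.03, -1.0, 0.001], [0.0, -0.001, -1.0]]
contact_force: [0.2, 0.9, -5.0]
gripper_width: 14.4
finger_force: 88.2
```

```bash
python3 -c "
from h import *
cyc(beta=.0012)"
```

```text
[(23.75, np.float64(-4.5), np.float64(8.9)), (23.8, np.float64(-4.6), np.float64(9.0)), (23.85, np.float64(-4.5), np.float64(8.9))] {'tilt_tool_mrad': -1.21, 'roll': 0.46, 'traytilt_rel': np.float64(1.5), 'tcp': [449.9, -203.6, 191.2], 'yaw': -1.74, 'F': [0.85, -0.04, -4.69], 'Tq': [-0.015, -0.003, -0.015]}
turn x units [-0.045, -0.016, 0.009, 0.025, 0.03, 0.021, 0.001, -0.026, -0.0] psi deg [-0.07, 0.2, 0.3, 0.24, 0.09, -0.09, -0.22, -0.22, -0.07, -0.07]
s(row) [-4.5, -4.3, -4.0, -3.5, -2.7, -1.9, -1.0, -0.4, -0.1, -0.0] vend 0.0
```

Almost at contact, with the shuttle at rest at -4.5 mm. I continue down slowly.

Request:
drive_tool --pt "0 0 0.01 0 0 0 0" --pt "0 0 0.01 0 0 0 0" --pt "0 0 0.01 0 0 0 0" --pt "0 0 0.01 0 0 0 0" --pt "0 0 0 0 0 0 0"

```text
time: 24.4
tcp_pos: [450.0, -203.5, 190.9]
tool_rot: [[1.0, -0.03, 0.001], [-0.03, -1.0, 0.001], [0.001, -0.001, -1.0]]
contact_force: [-2.2, 2.1, 5.1]
gripper_width: 14.4
finger_force: 90.0
```

```bash
python3 -c "
from h import *
meas(2)"
```

```text
[(24.4, np.float64(-4.6), np.float64(9.0)), (24.45, np.float64(-4.6), np.float64(9.0))] {'tilt_tool_mrad': -1.23, 'roll': 1.07, 'traytilt_rel': np.float64(1.1), 'tcp': [449.9, -203.5, 190.9], 'yaw': -1.73, 'F': [-2.64, 0.98, 7.75], 'Tq': [0.303, 0.588, -0.001]}
```

Request:
drive_tool --pt "0 0 0 0 0 0 0" --pt "0 0 0 0 0 0 0.1" --pt "0 0 0 0 0 0 0.2" --pt "0 0 0 0 0 0 0.3" --pt "0 0 0 0 0 0 0.5" --pt "0 0 0 0 0 0 0.6" --pt "0 0 0 0 0 0 0.6" --pt "0 0 0 0 0 0 0.6" --pt "0 0 0 0 0 0 0.6" --grip_force 20

```text
time: 25.4
tcp_pos: [449.9, -203.6, 189.9]
tool_rot: [[1.0, -0.03, 0.0], [-0.03, -1.0, 0.001], [0.0, -0.001, -1.0]]
contact_force: [0.2, 0.1, 0.1]
gripper_width: 51.2
finger_force: 0.0
```

```bash
python3 -c "
from h import *
R,s,o=meas(3);print(o['gripper_width']);save(s,'w5.png')"
```

```text
[(25.4, np.float64(-4.5), np.float64(9.1)), (25.45, np.float64(-4.4), np.float64(9.1)), (25.5, np.float64(-4.5), np.float64(9.1))] {'tilt_tool_mrad': -1.24, 'roll': 0.38, 'traytilt_rel': np.float64(0.5), 'tcp': [449.8, -203.6, 189.9], 'yaw': -1.74, 'F': [-0.17, -0.65, -0.07], 'Tq': [0.0, -0.018, 0.004]}
51.35998632141714
```

View pics/w5.png

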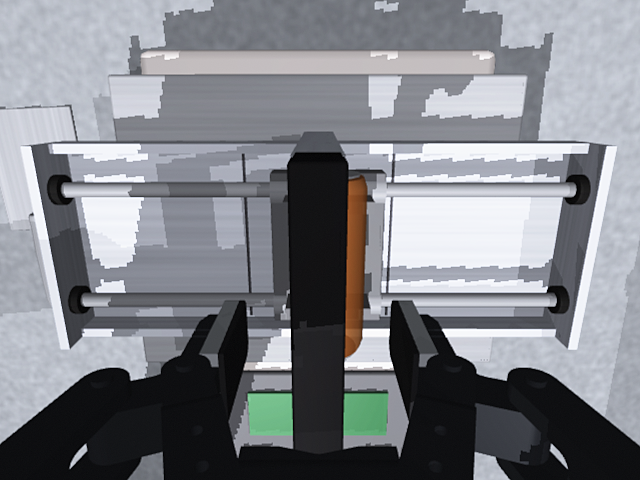

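The fingers are clear of the bar (288–347), and the cradle at 272–386 lies between the lines at 246 and 392. I retreat upward.

Request:
drive_tool --pt "0 0 -0.2 0 0 0 0.6" --pt "0 0 -0.5 0 0 0 0.6" --pt "0 0 -0.8 0 0 0 0.6" --pt "0 0 -0.8 0 0 0 0.6" --pt "0 0 -0.8 0 0 0 0.6" --pt "0 0 -0.8 0 0 0 0.6" --pt "0 0 -0.5 0 0 0 0.6" --pt "0 0 0 0 0 0 0.6" --pt "0 0 0 0 0 0 0.6" --pt "0 0 0 0 0 0 0.6"

```text
time: 26.55
tcp_pos: [449.1, -203.4, 321.0]
tool_rot: [[1.0, -0.03, -0.001], [-0.03, -1.0, 0.002], [-0.001, -0.002, -1.0]]
contact_force: [0.8, 0.1, 1.4]
gripper_width: 51.3
finger_force: 0.0
```

```bash
python3 -c "
from h import *
print(get_obs()['tcp_pos'])
s=snapshot('wrist');save(s,'w6.png');T=s['cam_to_world'];P,C=cloud(s)
for n in('tray_bar','tray_mid','shuttle_mid','tray','pan'):print(n,find(n,'wrist',T))
for z0,z1 in((203,220),(88,112),(72,79)):
    Q=box(P,(450,-203),175,z0,z1);print(len(Q),cv2.minAreaRect(Q[:,:2].astype(np.float32)))
for c in('scene','side'):
    s=snapshot(c)
    for n in('pan','balance','tray_mid','shuttle_mid'):print(c,n,find(n,c,s['cam_to_world']))
"
```

```text
[ 449.13842972 -203.43700756  321.02429067]
tray_bar [([451.8, -204.1, 201.1], 0.92)]
tray_mid []
shuttle_mid [([447.7, -210.4, 127.3], 0.97)]
tray [([450.7, -199.3, 73.7], 0.68)]
pan []
5423 ((449.978271484375, -204.15887451171875), (16.041994094848633, 122.01002502441406), 88.2888412475586)
15983 ((452.470703125, -204.36524963378906), (291.6286926269531, 117.15093994140625), 88.30329895019531)
16832 ((451.4754333496094, -203.76524353027344), (285.5947265625, 179.8116912841797), 88.38477325439453)
scene pan [([450.1, -203.4, 73.7], 0.95)]
scene balance [([451.4, -201.8, 1.5], 0.66)]
scene tray_mid [([445.6, -202.0, 78.1], 0.76)]
scene shuttle_mid [([448.9, -207.7, 122.5], 0.9), ([621.1, -1.0, -3.9], 0.62)]
side pan []
side balance [([451.4, -202.9, 2.6], 0.92), ([450.6, -205.7, 202.5], 0.42)]
side tray_mid [([446.3, -203.0, 80.5], 0.56)]
side shuttle_mid [([449.4, -209.5, 123.2], 0.67)]
```

View pics/w6.png

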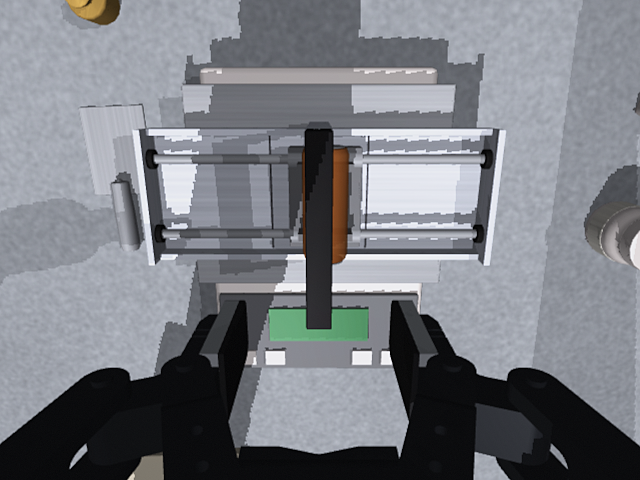

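The tray (136–505) stands centred on the pan, and the shuttle (290–362) is between the lines (270, 366). I hand the job in.

```bash
python3 -c "
from h import *
print(order.close_job())"
```

```text
the job is handed in; nothing more can be done
None
```

The carrier is on the balance and released, about 1 mm from the pan's centre and along its long side. The shuttle rests about 4.5 mm from the tray's middle, after being held within 14 mm in the air for over 4 s, and the job has been handed in.

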